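# Dress the sugar caddy: seat the nested lids, then take off the transit cover

### The arm

A 7-joint arm with a two-finger parallel gripper is mounted at the origin on the work surface. World frame = base frame: x ahead of the robot, y to its left, z up, the work surface at z = 0. Lengths are in m, angles in rad, forces in N, time in s.
With the tool pointing down it reaches from about 0.425 to 0.875 m from the base axis. Payload 4.7 kg.
Tool frame: the origin (TCP) lies midway between the tips of the shut fingers; the grasp point (between the pads) lies 19 mm behind it; z points along the fingers, y is the line along which they close (so a half turn about z gives the same grasp; the last joint's range is limited). The gripper opens to 87 mm and grips with 3 to 60 N. Pads are 19 mm wide; open, the fingers measure 117 mm over their backs; the gripper's body (75 mm by 190 mm) begins 51 mm behind the grasp point.
Start: joints at [-1.214, 0.321, -0.07, 1.45, 0.023, 1.371, -0.057], TCP at [0.219, 0.612, 0.223] pointing down, gripper open.
Joint ranges: [-2.86, 2.86], [-0.3, 2.09], [-1.38, 1.24], [0.06, 2.45], [-1.56, 4.7], [0.09, 2.05], [-2.69, 2.69]. Speed limits (rad/s): [2.57, 2.57, 3.14, 3.14, 3.14, 3.14, 3.14].

### API

Orientations are given as a rotation vector (axis times angle).
In Python, from bench import ctrl gives the robot as it stands. The module is installed in compiled form; this text tells all that it offers.
- The arm moves only by the shell command python3 -m handwheel 'ROWS' [FORCE]. ROWS is JSON, a list of rows, each a list of 7 numbers: the finger opening in m, from 0 to 0.087, then the shift along the tool's x, y, z in m, then the turn, a rotation vector about the tool's x, y, z in degrees. A call has 1 to 12 rows; each row shifts and turns the commanded pose from where the row before left it, along the tool's axes as they then stand; what a row does not reach is not made up. A row lasts 1/8 s, in which the tool goes at most 62.5 mm and 10.7 degrees, less where a joint would pass 70% of its speed; a pose out of reach is approached as far as the arm can. A call is refused whole if a number of a shift passes 0.0625 or a number of a turn 10.7, either way. A call with a gripper value outside its range is refused whole. The fingers move at their own pace and stop on an object; FORCE is the grip in N (left out, the last holds). Time passes only in rows, so rows that do not move let the fingers close. It gives the time, the measured TCP pose, the force, the opening and the grip force at its end, in the units of the state.
- ctrl.get_state(): the state, without advancing time (a new reading comes with each control period).
- ctrl.get_image(name): name is "side" or "top" or "wrist"; returns (picture, depth): 384x512x3 uint8, blue, green, red; 384x512 float32, m along the optical axis (not along the pixel's ray), 0 where there is no reading.
- ctrl.camera_info(name): a dict with "intrinsics" (3x3 intrinsics, pixels), "R" (3x3) and "t" (3): a world point X has camera coordinates R X + t. Camera axes: x right, y down, z forward; pixel columns grow to the right and rows downward; lengths in m; the calibration is good to about 2 mm. A picture is of the moment at which its call begins: read the wrist's pose just before it. camera_info takes no time and is no camera call; for the wrist camera it gives the pose at the moment of the call.
- ctrl.close_job(): hands the job in; it is judged then, once.
The state is a dict: "time": time; "joint_positions": joint angles; "qd": joint speeds; "joint_torque": joint torques, N m; "position": TCP position; "tool_rot": TCP orientation; "ft_force": force on the tool from outside, world axes, zero at the start; "torque": the same for the moment, N m; "grip_width": opening from 0.0 (shut) to 1.0 (fully open); "grip_force": force on a finger pad.
Only numpy, scipy, OpenCV 4.12 (cv2) and the standard library are available. Lean on these libraries where they do the work, as an engineer would, in place of code of your own. Each camera call takes 0.05 s, during which the arm holds its last target. There are 200 camera calls.

### The job

Close the open green sugar caddy for the guests: pick up its nested lids together by the inner lid's dark wooden knob, lower them gently into the caddy until the white inner lid is fully home, and let go. Then take the brass outer lid by its collar and lift it off alone, leaving the inner lid seated, and finish while still holding the brass lid level, clear above the inner lid's knob. The two lids must not part before they are on the caddy; do not shift the caddy or disturb the rest of the table setting.

Things in the scene. Friction and masses are not known exactly. Their poses are not given: they have to be found in the camera images.
- caddy: sage green round tin, open at the top, sugar cubes inside; outside 96 mm, mouth 88 mm across, 85 mm high, walls 4 mm, about 0.75 kg, loose on the table; origin at the centre of its underside, z up. The cubes lie more than 25 mm below the rim, clear of the lid
- inner_lid: white inner lid, 0.16 kg; origin: centre of its underside, z up. Upward from there: plug 82 mm across (foot tapered to 74) to 14 mm, flange 92 mm across to 18 mm, hub 32 mm to 26 mm, dark wooden knob 20 mm across to 66 mm. Starts on the coaster inside the brass lid, the knob's top 27 mm sticking out above the brass collar. Seated, the flange rests on the caddy's rim, origin 71 mm above the caddy's
- outer_lid: brass outer lid, 0.12 kg, loose over the inner lid; origin: centre of its lower edge, z up. Skirt 112 mm outside, 106 inside; flat top face at 14 mm; round collar 46 mm outside, 38 inside, from 14 to 32 mm, with the knob standing up through it. Nested: origin 7 mm above the inner lid's, 3 mm sideways play. Comes straight up, clear of the knob once raised 59 mm
- coaster: marble disc 136 mm across, 10 mm thick, fixed, on which the nested lids start; origin at the centre of its underside
- coffee_caddy: blue tin with a white lid and a short dark wooden knob, closed, 96 mm across, 92 mm high, origin under its centre; leave it alone
- flute_left: full champagne flute, 66 mm foot, 215 mm tall, origin under its foot; leave it alone
- flute_right: second champagne flute, the same size, origin under its foot; leave it alone
- cup: white coffee cup, 74 mm across, 62 mm high, origin under its centre; leave it alone
- tumbler: glass tumbler, 72 mm across, 100 mm high, origin under its centre; leave it alone
- dessert_plate: white plate, 150 mm across, 18 mm high, origin under its centre; leave it alone
- spoon: steel spoon 170 mm long lying along its x, origin under its middle; leave it alone
Not all that is in view belongs to the job. Leave any pink look-alike of the inner_lid alone. There is more than one size of the outer_lid; the job needs the larger.

How it is judged:
On the way, in this order (a step that is already met when the one before it is completed fails the run):
1. the two lids are lifted off the coaster together, still nested (height (world z) of inner_lid above 0.04 m and contact force between the fingers and inner_lid above 0.5 N and z of outer_lid in the frame of inner_lid below 0.013 m and horizontal distance between outer_lid and inner_lid below 0.012 m), for 0.2 s.
2. the inner lid is seated in the caddy with the outer lid still nested over it, and the knob is let go (z of inner_lid in the frame of caddy between 0.067 and 0.075 m and horizontal distance between inner_lid and caddy below 0.006 m and angle between the z axis of inner_lid and the z axis of caddy, either way round below 0.06 rad and z of outer_lid in the frame of inner_lid below 0.013 m and horizontal distance between outer_lid and inner_lid below 0.012 m and contact force between the fingers and inner_lid below 0.1 N), for 0.2 s.
At the end, for the whole second after the job is handed in: Inner lid home in the upright caddy (4 mm in height, 6 mm sideways, 0.06 rad), not touched by the fingers; outer lid held by the fingers (over 1 N), still, within 0.3 rad of level, its origin over 72 mm above the inner lid's (clear of the knob), touching nothing else (z of inner_lid in the frame of caddy between 0.067 and 0.075 m and horizontal distance between inner_lid and caddy below 0.006 m and angle between the z axis of inner_lid and the z axis of caddy, either way round below 0.06 rad and angle between caddy's own z axis and vertical below 0.05 rad and contact force between the fingers and inner_lid below 0.1 N and z of outer_lid in the frame of inner_lid above 0.072 m and angle between outer_lid's own z axis and vertical below 0.3 rad and contact force between the fingers and outer_lid above 1 N and linear speed of outer_lid below 0.03 m/s and contact force between outer_lid and inner_lid below 0.05 N and contact force between outer_lid and caddy below 0.05 N and contact force between outer_lid and coffee_caddy below 0.05 N and contact force between outer_lid and flute_left below 0.05 N and contact force between outer_lid and flute_right below 0.05 N and contact force between outer_lid and cup below 0.05 N and contact force between outer_lid and tumbler below 0.05 N and contact force between outer_lid and dessert_plate below 0.05 N and contact force between outer_lid and spoon below 0.05 N); the arm keeps its last pose, push and grip.
It fails at once if the lids part while the inner lid is not seated in the caddy (or the inner lid comes up with the outer one) (z of outer_lid in the frame of inner_lid above 0.02 m and not (z of inner_lid in the frame of caddy between 0.067 and 0.075 m and horizontal distance between inner_lid and caddy below 0.006 m and angle between the z axis of inner_lid and the z axis of caddy, either way round below 0.06 rad)).
It fails at once if the lids are dropped from more than about 10 mm above their seat (height (world z) of inner_lid above 0.083 m and contact force between the fingers and inner_lid below 0.02 N).
It fails at once if the caddy is shifted more than 20 mm or tipped (distance of caddy from where it was at the start of the episode above 0.02 m or angle between caddy's own z axis and vertical above 0.15 rad).
It fails at once if any other tableware is moved more than 20 mm (distance of any of coffee_caddy, flute_left, flute_right, cup, tumbler, dessert_plate, spoon from where it was at the start of the episode above 0.02 m).
It also fails if it takes over 59 s, if anything falls off the work surface, if the arm or the gripper's body presses on something with over 40 N, if the wrist force passes 120 N, or if a joint passes its speed limit or range.

## Working session

There is one attempt and no reset: what is moved stays moved. The work goes in short steps, Python scripts to look and compute and a shell command to move; the robot and the scene stay as the last step left them, time stands still between calls to the robot, and variables do not carry over. Pictures are saved under pics/ and viewed, at most 10 in all, crops included, and the job is handed in when it is done.

```bash
mkdir -p pics; cat > h.py <<'E'
import numpy as np, cv2
from bench import ctrl
def grab(n,tag):
    info=ctrl.camera_info(n); im,d=ctrl.get_image(n)
    cv2.imwrite(f'pics/{tag}.png',im); np.savez(f'{tag}.npz',im=im,d=d,K=info['intrinsics'],R=info['R'],t=info['t'])
def load(tag):
    z=np.load(f'{tag}.npz'); K,R,t,d=z['K'],z['R'],z['t'],z['d']
    v,u=np.mgrid[:d.shape[0],:d.shape[1]]
    c=np.stack([(u-K[0,2])/K[0,0]*d,(v-K[1,2])/K[1,1]*d,d],-1)
    return z['im'],d,(c-t.ravel())@R, K,R,t.ravel()
E
python3 - <<'E'
from h import *
s=ctrl.get_state(); print({k:np.round(v,3) for k,v in s.items()})
grab('top','top0'); grab('side','side0')
a,b=cv2.imread('pics/top0.png'),cv2.imread('pics/side0.png')
for n in('top','side'):
    i=ctrl.camera_info(n); print(n,np.round(i['R'],2).tolist(),np.round(i['t'],3).tolist(),i['intrinsics'][0][0])
E
```

```text
{'time': np.float64(0.0), 'joint_positions': array([-1.214,  0.322, -0.07 ,  1.452,  0.023,  1.371, -0.057]), 'qd': array([-0.001,  0.001, -0.001, -0.   , -0.   ,  0.001,  0.001]), 'joint_torque': array([-0.0000e+00, -4.9128e+01, -4.0400e-01, -3.1253e+01, -6.4000e-02,
        4.4000e-02,  0.0000e+00]), 'position': array([0.218, 0.612, 0.221]), 'tool_rot': array([-5.360e-01, -3.095e+00,  3.000e-03]), 'ft_force': array([-0.355,  0.318,  0.373]), 'torque': array([-0.018, -0.044, -0.068]), 'grip_force': np.float64(0.0), 'grip_width': np.float64(0.998)}
top [[-0.0, -1.0, 0.0], [-0.98, 0.0, -0.22], [0.22, -0.0, -0.98]] [-0.008, 0.545, 1.003] 371.9664076406202
side [[0.74, -0.67, 0.01], [-0.48, -0.54, -0.69], [0.47, 0.5, -0.72]] [-0.415, 0.302, 0.981] 421.74460612565156
```

View pics/top0.png

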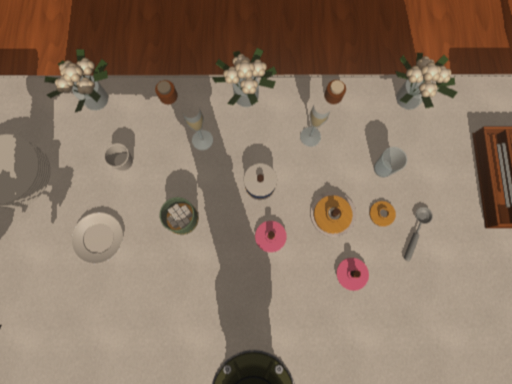

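View pics/side0.png

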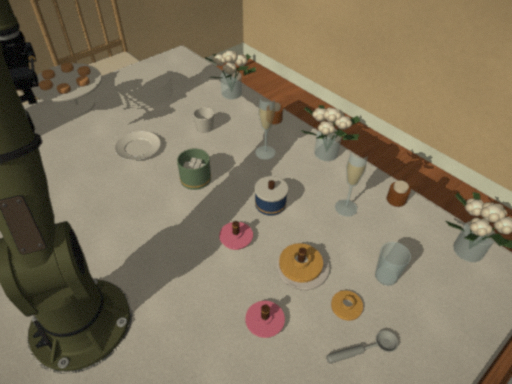

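The top view shows the following:
- Green open caddy at (179,216).
- Large brass lid with knob on the marble coaster at (333,213).
- Small bare brass ring lid at (382,213), a decoy.
- Pink lids at (270,236) and (352,273), decoys.
- Blue coffee caddy at (260,181), flutes at (202,138) and (311,135), tumbler at (390,162).

The brass lid at (333,213) is the one I want: it is the larger, sits on the coaster, and has the knob through its collar. The side view agrees, with it at (302,263) and the caddy at (195,168). Next I'll measure both and take an enlarged crop.

```bash
python3 - <<'E'
from h import *
ims=[]
for tag,boxes in (('top0',{'lid':(300,180,366,246),'caddy':(150,190,210,245),'coffee':(235,155,285,205)}),('side0',{'lid':(265,230,340,300),'caddy':(165,140,225,195),'coffee':(245,170,295,220)})):
    im,d,P,K,R,t=load(tag)
    for n,(a,b,c,e) in boxes.items():
        p=P[b:e,a:c].reshape(-1,3); px=im[b:e,a:c].reshape(-1,3).astype(int)
        hsv=cv2.cvtColor(im[b:e,a:c],cv2.COLOR_BGR2HSV).reshape(-1,3)
        def rep(s,m):
            q=p[m]
            if len(q)<5: print(tag,n,s,len(q));return
            (cx,cy),r=cv2.minEnclosingCircle(q[:,:2].astype(np.float32))
            print(tag,n,s,len(q),'med',np.round(np.median(q,0),4),'circ',round(cx,4),round(cy,4),'r',round(r,4),'mid',np.round((q.min(0)+q.max(0))/2,4))
        z=p[:,2]
        if n=='lid':
            m=(hsv[:,0]<25)&(hsv[:,1]>150)&(hsv[:,2]>120)
            rep('brassface',m&(z>.024)&(z<.037)); rep('collar',(z>.044)&(z<.053)); rep('knobtop',z>.068); rep('coaster',(z>.006)&(z<.013))
            print(np.histogram(z,bins=np.arange(0,.09,.005))[0])
        else:
            rep('rim',(z>.078)&(z<.092)); rep('knob',z>.095)
        if n!='coffee': ims.append(cv2.resize(im[b:e,a:c],(300,280),interpolation=cv2.INTER_CUBIC))
cv2.imwrite('pics/crop.png',np.vstack([np.hstack(ims[:2]),np.hstack(ims[2:])]))
E
```

```text
top0 lid brassface 788 med [ 0.4803 -0.2304  0.0302] circ 0.4893 -0.2313 r 0.0554 mid [ 0.489  -0.2308  0.0303]
top0 lid collar 70 med [ 0.4883 -0.2314  0.0476] circ 0.488 -0.2325 r 0.0232 mid [ 0.4875 -0.233   0.0479]
top0 lid knobtop 53 med [ 0.4863 -0.2287  0.0759] circ 0.4044 -0.1219 r 0.1473 mid [ 0.4058 -0.1233  0.5838]
top0 lid coaster 423 med [ 0.504  -0.2424  0.0089] circ 0.5125 -0.2273 r 0.0881 mid [ 0.5102 -0.2358  0.0095]
[897 325 131   5  21 454 504  38  30  49  12   2   3   3  22  19   0]
top0 caddy rim 179 med [0.4809 0.2142 0.084 ] circ 0.4809 0.211 r 0.048 mid [0.48   0.2113 0.0839]
top0 caddy knob 18 med [ 0.3133 -0.0063  1.0977] circ 0.3133 -0.0063 r 0.0001 mid [ 0.3133 -0.0063  1.0977]
top0 coffee rim 33 med [ 0.5811 -0.0198  0.0897] circ 0.5827 -0.0192 r 0.0102 mid [ 0.5829 -0.0199  0.0853]
top0 coffee knob 10 med [ 0.3133 -0.0063  1.0977] circ 0.4451 -0.013 r 0.1321 mid [ 0.4451 -0.013   0.5969]
side0 lid brassface 880 med [ 0.4739 -0.248   0.0305] circ 0.4877 -0.2355 r 0.0553 mid [ 0.4871 -0.2363  0.0305]
side0 lid collar 93 med [ 0.4827 -0.2397  0.0481] circ 0.4884 -0.2352 r 0.0231 mid [ 0.4885 -0.2349  0.0485]
side0 lid knobtop 76 med [ 0.4836 -0.2393  0.0755] circ 0.242 -0.4182 r 0.3177 mid [ 0.2436 -0.4172  0.4972]
side0 lid coaster 531 med [ 0.481  -0.2829  0.0093] circ 0.4833 -0.2695 r 0.0952 mid [ 0.4941 -0.2695  0.0095]
[1284  374  190   24   44  403  638   50   35   75   16    9   12    7
   25   24    0]
side0 caddy rim 185 med [0.4816 0.2088 0.0829] circ 0.4804 0.2091 r 0.0508 mid [0.4823 0.2091 0.0834]
side0 caddy knob 12 med [-0.0118 -0.6091  0.9249] circ -0.0118 -0.6091 r 0.0001 mid [-0.0118 -0.6091  0.9249]
side0 coffee rim 33 med [ 0.5784 -0.0244  0.087 ] circ 0.5841 -0.0223 r 0.0114 mid [ 0.5836 -0.0226  0.085 ]
side0 coffee knob 9 med [-0.0118 -0.6091  0.9249] circ -0.0118 -0.6091 r 0.0001 mid [-0.0118 -0.6091  0.9249]
```

View pics/crop.png

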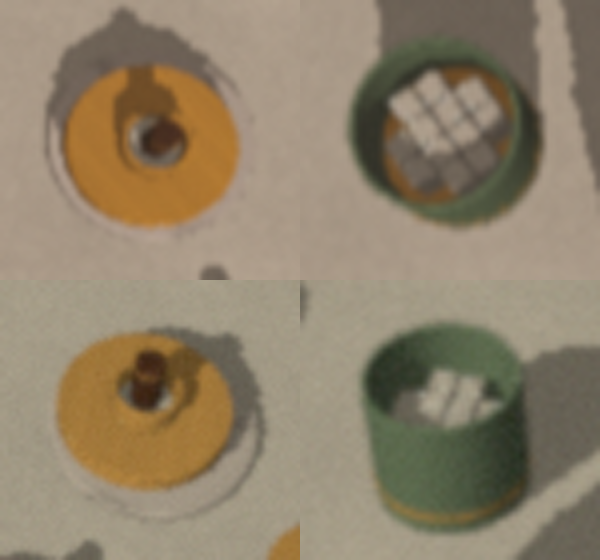

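The crops show a dark knob through the collar of the large brass lid, sitting nested on the marble disc, and the green caddy open with sugar cubes inside. Measured positions:
- **Lids:** about (0.488, -0.233), brass face at 0.030, knob top at 0.0755. The text gives 0.031 and 0.076.
- **Caddy:** about (0.481, 0.210), rim at 0.084. The text gives 0.085.

I'll move over the lids and look with the wrist camera.

```bash
python3 -m handwheel '[[0.087,-0.0454,-0.0159,-0.0084,0,0,0],[0.087,-0.0454,-0.0159,-0.0084,0,0,0],[0.087,-0.0454,-0.0159,-0.0084,0,0,0],[0.087,-0.0454,-0.0159,-0.0084,0,0,0],[0.087,-0.0454,-0.0159,-0.0084,0,0,0],[0.087,-0.0454,-0.0159,-0.0084,0,0,0],[0.087,-0.0454,-0.0159,-0.0084,0,0,0],[0.087,0,0,0,0,0,0]]'
python3 - <<'E'
from h import *
from scipy.spatial.transform import Rotation as Ro
s=ctrl.get_state(); R=Ro.from_rotvec(s['tool_rot']).as_matrix(); print(R.round(3).tolist(), np.round(s['joint_positions'],2)); print((R.T@(np.array([.488,-.2335,.25])-s['position'])).round(4)/12)
i=ctrl.camera_info('wrist'); C=-np.array(i['R']).T@np.ravel(i['t']); print('cam rel TCP in tool',(R.T@(C-s['position'])).round(3), 'axis in tool',(R.T@np.array(i['R'])[2]).round(2))
grab('wrist','w0')
im,d,P,*_=load('w0'); m=(P[...,2]>.08)&(P[...,2]<.09); q=P[m]; print(len(q),q.min(0) if len(q) else 0,q.max(0) if len(q) else 0)
E
```

```text
time: 1.1
position: [0.4849, 0.3958, 0.2817]
tool_rot: [0.549, 3.09, -0.002]
ft_force: [-0.6, 0.5, -0.2]
grip_width: 1.001
grip_force: 0.0
[[-0.939, 0.345, 0.003], [0.345, 0.939, -0.002], [-0.003, -0.001, -1.0]] [-0.83  0.25  0.12  1.43 -0.03  1.47  0.51]
[-0.0183     -0.04914167  0.00274167]
cam rel TCP in tool [ 0.076  0.001 -0.162] axis in tool [-0.28  0.    0.96]
953 [0.43669116 0.16272337 0.08000077] [0.5321321  0.25832891 0.08739755]
```

```bash
python3 -m handwheel '[[0.087,-0.0183,-0.049,0,0,0,0],[0.087,-0.0183,-0.049,0,0,0,0],[0.087,-0.0183,-0.049,0,0,0,0],[0.087,-0.0183,-0.049,0,0,0,0],[0.087,0,0,0,0,0,0],[0.087,0,0,0,0,0,0]]' | head -2
cat >> h.py <<'E'
def circ(tag,zlo,zhi,c,r):
    from scipy.optimize import least_squares
    im,d,P,*_=load(tag); q=P[(P[...,2]>zlo)&(P[...,2]<zhi)]; q=q[np.hypot(*(q[:,:2]-c).T)<r]
    h=cv2.convexHull(q[:,:2].astype(np.float32))[:,0]
    f=least_squares(lambda p:np.hypot(*(h-p[:2]).T)-p[2],[*c,r*.8],loss='soft_l1',f_scale=.001).x
    print(tag,zlo,len(q),'fit',f.round(4),'z',np.median(q[:,2]).round(4),'mid',((q.min(0)+q.max(0))/2).round(4))
E
python3 - <<'E'
from h import *
grab('wrist','w1'); circ('w1',.079,.09,[.483,.21],.06)
print(ctrl.get_state()['position'])
E
python3 -m handwheel '[[0.087,-0.0185,-0.051,0.0034,0,0,0],[0.087,-0.0185,-0.051,0.0034,0,0,0],[0.087,-0.0185,-0.051,0.0034,0,0,0],[0.087,-0.0185,-0.051,0.0034,0,0,0],[0.087,-0.0185,-0.051,0.0034,0,0,0],[0.087,-0.0185,-0.051,0.0034,0,0,0],[0.087,-0.0185,-0.051,0.0034,0,0,0],[0.087,-0.0185,-0.051,0.0034,0,0,0],[0.087,0,0,0,0,0,0],[0.087,0,0,0,0,0,0]]'
python3 - <<'E'
from h import *
from scipy.spatial.transform import Rotation as Ro
grab('wrist','w2'); c=[.488,-.2335]
circ('w2',.024,.036,c,.07);circ('w2',.043,.053,c,.03);circ('w2',.068,.08,c,.02)
s=ctrl.get_state(); print(s['position'],Ro.from_rotvec(s['tool_rot']).as_matrix().round(3).tolist())
E
```

```text
time: 1.9
position: [0.4826, 0.1931, 0.2812]
w1 0.079 1038 fit [0.4843 0.21   0.0476] z 0.0849 mid [0.4841 0.2098 0.0836]
[0.4825609  0.19353446 0.28105651]
time: 3.2
position: [0.4868, -0.2405, 0.2537]
tool_rot: [-0.531, -3.095, -0.001]
ft_force: [-0.4, 0.7, -0.3]
grip_width: 1.002
grip_force: 0.0
w2 0.024 5512 fit [ 0.4916 -0.2336  0.0556] z 0.0312 mid [ 0.4917 -0.2336  0.0301]
w2 0.043 457 fit [ 0.4916 -0.2338  0.0227] z 0.049 mid [ 0.4917 -0.2338  0.048 ]
w2 0.068 279 fit [ 0.4916 -0.2337  0.0099] z 0.0761 mid [ 0.4915 -0.2335  0.0733]
[ 0.48685393 -0.24001029  0.2537719 ] [[-0.943, 0.332, -0.001], [0.332, 0.943, 0.001], [0.001, 0.001, -1.0]]
```

View pics/w2.png

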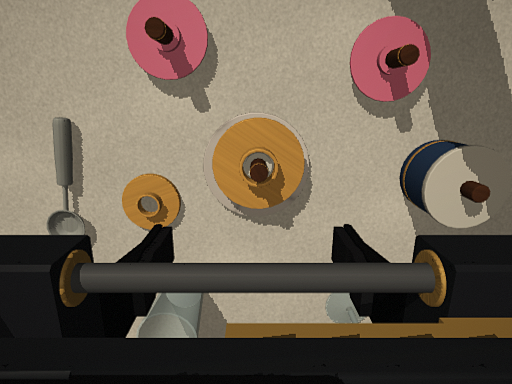

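The wrist view shows the large brass lid and knob at (258,168) on the coaster, with the small brass lid at (150,203), the pink lids at the top and nothing in the fingers' way. The knob top measures 0.0761 and the collar top 0.049, both matching the text. I'll descend.

```bash
python3 -m handwheel '[[0.05,-0.0018,0.0074,0.03,0,0,0],[0.05,0,0,0.05,0,0,0],[0.05,0,0,0.05,0,0,0],[0.05,0,0,0.04,0,0,0],[0.05,0,0,0.01,0,0,0],[0.05,0,0,0,0,0,0],[0.05,0,0,0,0,0,0]]' 20
python3 - <<'E'
from h import *
grab('wrist','w3'); circ('w3',.024,.036,[.4916,-.2337],.07); print(ctrl.get_state()['position'])
E
```

```text
time: 4.12
position: [0.4916, -0.2364, 0.0761]
tool_rot: [0.534, 3.092, 0.0]
ft_force: [0.0, -0.3, 0.9]
grip_width: 0.579
grip_force: 0.0
w3 0.024 13180 fit [ 0.4905 -0.2334  0.055 ] z 0.0312 mid [ 0.4867 -0.2336  0.03  ]
[ 0.49146484 -0.23652413  0.076046  ]
```

View pics/w3.png

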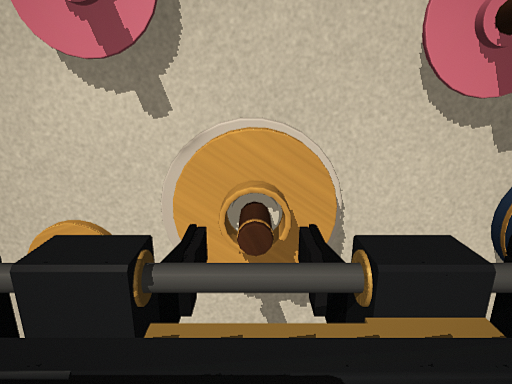

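The knob is centred between the fingers, at about (255,235) against a finger midpoint of about 253. I'll lower to just above the collar and close.

```bash
python3 -m handwheel '[[0.05,0.0008,0.0018,0.012,0,0,0],[0.05,0,0,0.012,0,0,0],[0.05,0,0,0,0,0,0],[0.05,0,0,0,0,0,0]]' 20
python3 -m handwheel '[[0.012,0,0,0,0,0,0],[0.012,0,0,0,0,0,0],[0.012,0,0,0,0,0,0],[0.012,0,0,0,0,0,0]]' 20
```

```text
time: 4.68
position: [0.4897, -0.2345, 0.05]
tool_rot: [-0.536, -3.095, 0.0]
ft_force: [0.6, -0.6, 0.6]
grip_width: 0.573
grip_force: 0.0
time: 5.18
position: [0.4898, -0.2343, 0.0502]
tool_rot: [0.536, 3.095, 0.0]
ft_force: [0.2, -0.7, -0.4]
grip_width: 0.225
grip_force: 20.0
```

```bash
python3 -m handwheel '[[0.01,0,0,0,0,0,0],[0.01,0,0,-0.005,0,0,0],[0.01,0,0,-0.015,0,0,0],[0.01,0,0,-0.03,0,0,0],[0.01,0,0,-0.03,0,0,0],[0.01,0,0,-0.02,0,0,0],[0.01,0,0,0,0,0,0],[0.01,0,0,0,0,0,0]]' 35
python3 - <<'E'
from h import *
s=ctrl.get_state(); print(s['position'],s['tool_rot'],s['ft_force'],s['torque'])
grab('wrist','w4'); im,d,P,*_=load('w4')
hsv=cv2.cvtColor(im,cv2.COLOR_BGR2HSV); c=np.array([.4905,-.2337])
m=(np.hypot(P[...,0]-c[0],P[...,1]-c[1])<.056)&(P[...,2]>.117)&(P[...,2]<.140); q=P[m]
A=np.c_[q[:,:2]-c,np.ones(len(q))]
for k in range(4):
    x=np.linalg.lstsq(A,q[:,2],rcond=None)[0]; r=abs(A@x-q[:,2])<.002; A,q=A[r],q[r]
print('brass plane slope,z',x.round(4),len(q)); circ('w4',.12,.14,c,.07)
E
```

```text
time: 6.18
position: [0.4892, -0.234, 0.1496]
tool_rot: [-0.536, -3.095, -0.001]
ft_force: [0.2, 0.1, -3.8]
grip_width: 0.22
grip_force: 35.0
[ 0.48924306 -0.23400853  0.14957312] [-5.35653016e-01 -3.09467143e+00 -6.76461296e-04] [ 0.22404144  0.08528779 -3.75067751] [-0.02594414  0.05875727  0.0331053 ]
brass plane slope,z [-0.0004  0.0005  0.1305] 12887
w4 0.12 14102 fit [ 0.4903 -0.2332  0.0557] z 0.1305 mid [ 0.49   -0.232   0.1301]
```

View pics/w4.png

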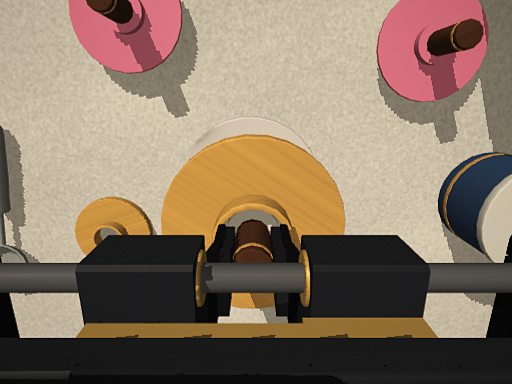

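Both lids are up together and level: the brass face is at 0.1305 with slope under 0.001, and the fit centre is unchanged. I'll carry them to the caddy at a safe height.

```bash
python3 -m handwheel '[[0.01,0,0,-0.02,0,0,0],[0.01,0,0,-0.02,0,0,0],[0.01,0,0,0,0,0,0],[0.01,0.0022,0.0058,0,0,0,0],[0.01,0.0054,0.0145,0,0,0,0],[0.01,0.0109,0.0291,0,0,0,0],[0.01,0.0109,0.0291,0,0,0,0],[0.01,0.0109,0.0291,0,0,0,0],[0.01,0.0109,0.0291,0,0,0,0],[0.01,0.0109,0.0291,0,0,0,0],[0.01,0.0109,0.0291,0,0,0,0]]' 35 | head -2
python3 -m handwheel '[[0.01,0.0109,0.0291,0,0,0,0],[0.01,0.0109,0.0291,0,0,0,0],[0.01,0.0109,0.0291,0,0,0,0],[0.01,0.0109,0.0291,0,0,0,0],[0.01,0.0109,0.0291,0,0,0,0],[0.01,0.0109,0.0291,0,0,0,0],[0.01,0.0087,0.0233,0,0,0,0],[0.01,0.0054,0.0145,0,0,0,0],[0.01,0.0022,0.0058,0,0,0,0],[0.01,0,0,0,0,0,0],[0.01,0,0,0,0,0,0]]'
python3 - <<'E'
from h import *
from scipy.spatial.transform import Rotation as Ro
s=ctrl.get_state(); R=Ro.from_rotvec(s['tool_rot']).as_matrix()
print(s['position'],R.round(4).tolist()); print((R.T@(np.array([.4822,.2092,.16])-s['position'])).round(4))
E
```

```text
time: 7.6
position: [0.4854, -0.0247, 0.1887]
time: 8.98
position: [0.4831, 0.2055, 0.1901]
tool_rot: [0.538, 3.095, -0.001]
ft_force: [-0.1, 0.1, -2.4]
grip_width: 0.22
grip_force: 35.0
[0.48313958 0.20546184 0.19011665] [[-0.9412, 0.3377, -0.0], [0.3377, 0.9412, -0.0005], [-0.0002, -0.0005, -1.0]]
[0.0022 0.0032 0.0301]
```

```bash
python3 -m handwheel '[[0.01,0.0021,0.0032,0,0,0,0],[0.01,0,0,0.025,0,0,0],[0.01,0,0,0.025,0,0,0],[0.01,0,0,0.01,0,0,0],[0.01,0,0,0,0,0,0],[0.01,0,0,0,0,0,0]]'
python3 - <<'E'
from h import *
print(ctrl.get_state()['position'])
grab('wrist','w5'); circ('w5',.1,.12,[.4835,.21],.07)
circ('w5',.079,.0875,[.4835,.21],.06)
grab('side','s5'); im,*_=load('s5'); cv2.imwrite('pics/s5c.png',cv2.resize(im[100:220,130:270],(700,600),interpolation=cv2.INTER_CUBIC))
E
```

```text
time: 9.72
position: [0.4828, 0.2108, 0.1313]
tool_rot: [0.536, 3.094, 0.002]
ft_force: [0.7, -0.1, -2.6]
grip_width: 0.219
grip_force: 35.0
[0.48280641 0.21076261 0.13129174]
w5 0.1 14261 fit [0.4827 0.2115 0.0556] z 0.1122 mid [0.4825 0.2128 0.1101]Traceback (most recent call last):
  File "<stdin>", line 4, in <module>
  File "h.py", line 14, in circ
    h=cv2.convexHull(q[:,:2].astype(np.float32))[:,0]
      ~~~~~~~~~~~~~~~~~~~~~~~~~~~~~~~~~~~~~~~~~~^^^^^
TypeError: 'NoneType' object is not subscriptable
```

```bash
python3 -m handwheel '[[0.01,0,-0.0017,0,0,0,0],[0.01,0,0,0.002,0,0,0],[0.01,0,0,0.002,0,0,0],[0.01,0,0,0.002,0,0,0],[0.01,0,0,0.002,0,0,0],[0.01,0,0,0.001,0,0,0],[0.01,0,0,0.001,0,0,0],[0.01,0,0,0,0,0,0]]'
python3 -m handwheel '[[0.01,0,0,0.001,0,0,0],[0.01,0,0,0.001,0,0,0],[0.01,0,0,0.001,0,0,0],[0.01,0,0,0.001,0,0,0],[0.01,0,0,0,0,0,0]]'
python3 - <<'E'
from h import *
print(ctrl.get_state()['torque'])
grab('side','s5'); im,*_=load('s5'); cv2.imwrite('pics/s5c.png',cv2.resize(im[100:220,130:270],(700,600),interpolation=cv2.INTER_CUBIC))
E
```

```text
time: 10.78
position: [0.4814, 0.2089, 0.1201]
tool_rot: [-0.536, -3.096, 0.0]
ft_force: [-0.5, 0.1, -3.2]
grip_width: 0.216
grip_force: 35.0
time: 11.4
position: [0.4814, 0.2088, 0.116]
tool_rot: [-0.536, -3.095, 0.0]
ft_force: [-0.0, -0.3, -2.8]
grip_width: 0.219
grip_force: 35.0
[-0.00825489  0.02356589 -0.01488197]
```

View pics/s5c.png

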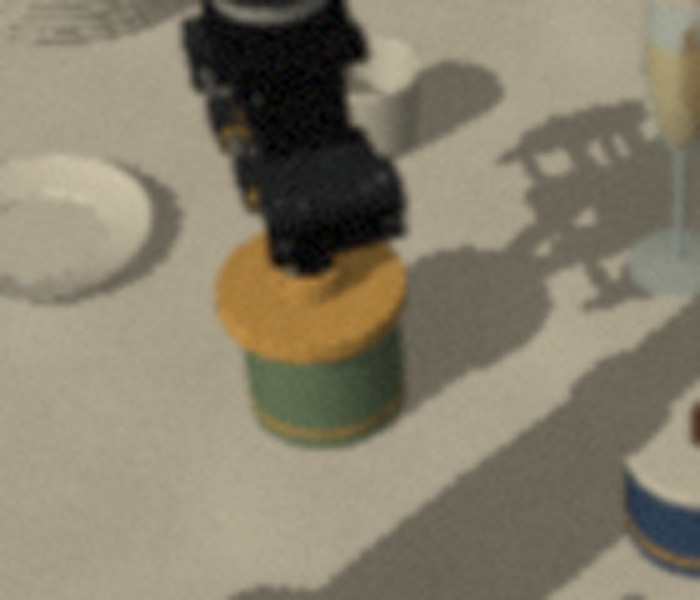

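The side crop shows the brass lid level over the caddy, with the plug already in the mouth (the underside works out to about 0.076) and no contact force. I'll lower the last 5 mm.

```bash
python3 -m handwheel '[[0.01,0,0,0.001,0,0,0],[0.01,0,0,0.001,0,0,0],[0.01,0,0,0.001,0,0,0],[0.01,0,0,0.0005,0,0,0],[0.01,0,0,0,0,0,0]]'
python3 -m handwheel '[[0.01,0,0,0.0005,0,0,0],[0.01,0,0,0.0005,0,0,0],[0.01,0,0,0,0,0,0]]'
python3 -m handwheel '[[0.01,0,0,0.0005,0,0,0],[0.01,0,0,0.0005,0,0,0],[0.01,0,0,0,0,0,0]]'
```

```text
time: 12.08
position: [0.4814, 0.2088, 0.1126]
tool_rot: [-0.536, -3.096, -0.0]
ft_force: [-0.1, -0.1, -4.1]
grip_width: 0.224
grip_force: 35.0
time: 12.45
position: [0.4814, 0.2088, 0.1116]
tool_rot: [-0.536, -3.096, 0.0]
ft_force: [0.4, 0.5, -3.0]
grip_width: 0.221
grip_force: 35.0
time: 12.82
position: [0.4815, 0.2089, 0.1112]
tool_rot: [0.536, 3.095, 0.001]
ft_force: [-1.2, -0.6, 2.7]
grip_width: 0.217
grip_force: 35.0
```

The force rose from -3 to +2.7 N at exactly the expected 0.1112, so the lid is seated. I'll let go.

```bash
python3 -m handwheel '[[0.024,0,0,0,0,0,0],[0.03,0,0,0,0,0,0],[0.036,0,0,0,0,0,0],[0.036,0,0,0,0,0,0],[0.036,0,0,0,0,0,0]]' 10
python3 -m handwheel '[[0.04,0,0,-0.01,0,0,0],[0.06,0,0,-0.02,0,0,0],[0.07,0,0,-0.03,0,0,0],[0.07,0,0,-0.03,0,0,0],[0.07,0,0,-0.03,0,0,0],[0.07,0,0,0,0,0,0],[0.07,0,0,0,0,0,0]]'
python3 - <<'E'
from h import *
grab('wrist','w6'); c=[.483,.2095]
circ('w6',.085,.096,c,.07);circ('w6',.105,.114,c,.03);circ('w6',.13,.142,c,.02)
im,d,P,*_=load('w6'); q=P[(np.hypot(P[...,0]-c[0],P[...,1]-c[1])<.05)&(P[...,2]>.086)&(P[...,2]<.097)]
print(np.linalg.lstsq(np.c_[q[:,:2]-c,np.ones(len(q))],q[:,2],rcond=None)[0].round(4)); print(ctrl.get_state()['position'])
E
```

```text
time: 13.45
position: [0.4815, 0.2089, 0.1107]
tool_rot: [0.536, 3.095, 0.0]
ft_force: [-0.3, 0.0, 0.3]
grip_width: 0.41
grip_force: 0.0
time: 14.32
position: [0.4812, 0.2087, 0.2304]
tool_rot: [-0.536, -3.095, 0.0]
ft_force: [0.2, -0.1, -0.5]
grip_width: 0.797
grip_force: 0.0
w6 0.085 8525 fit [0.4816 0.2096 0.0556] z 0.0922 mid [0.4816 0.2096 0.0907]
w6 0.105 705 fit [0.4815 0.2097 0.0226] z 0.1099 mid [0.4817 0.2095 0.1095]
w6 0.13 462 fit [0.4828 0.2095 0.0098] z 0.1371 mid [0.4827 0.2096 0.1353]
[-0.      0.0002  0.0923]
[0.48089384 0.20859736 0.22982423]
```

View pics/w6.png

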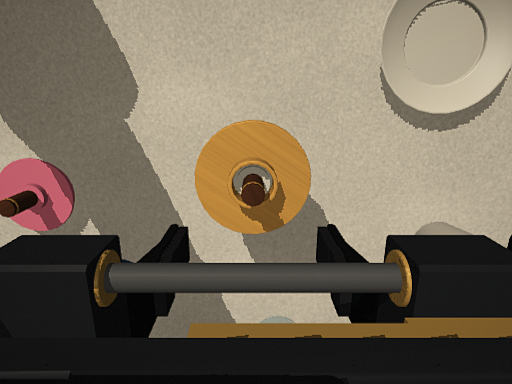

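The wrist view shows the brass lid level on the caddy, knob at (252,188). The measured heights are 0.0922 for the face, 0.1099 for the collar and 0.1371 for the knob, against nominal 0.092, 0.110 and 0.137, so it is fully home. Next I'll grasp the collar.

```bash
python3 -m handwheel '[[0.07,0,0.0004,0.03,0,0,0],[0.07,0,0,0.04,0,0,0],[0.07,0,0,0.035,0,0,0],[0.07,0,0,0.02,0,0,0],[0.07,0,0,0.005,0,0,0],[0.07,0,0,0,0,0,0],[0.07,0,0,0,0,0,0]]' 10
```

```text
time: 15.25
position: [0.4822, 0.2095, 0.1016]
tool_rot: [0.536, 3.094, 0.002]
ft_force: [0.3, 0.2, 1.4]
grip_width: 0.807
grip_force: 0.0
```

```bash
python3 -m handwheel '[[0.07,0.0008,0,0.004,0,0,0],[0.07,0,0,0.0025,0,0,0],[0.07,0,0,0,0,0,0],[0.07,0,0,0,0,0,0]]' 10
python3 -m handwheel '[[0.05,0,0,0,0,0,0],[0.045,0,0,0,0,0,0],[0.042,0,0,0,0,0,0],[0.042,0,0,0,0,0,0],[0.042,0,0,0,0,0,0]]' 10
```

```text
time: 15.75
position: [0.4809, 0.2095, 0.0942]
tool_rot: [0.536, 3.095, 0.0]
ft_force: [-0.1, 0.6, -0.7]
grip_width: 0.803
grip_force: 0.0
time: 16.38
position: [0.4808, 0.2094, 0.0942]
tool_rot: [-0.536, -3.096, 0.0]
ft_force: [-0.7, -0.2, 0.0]
grip_width: 0.529
grip_force: 10.0
```

```bash
python3 -m handwheel '[[0.04,0,0,0,0,0,0],[0.04,0,0,0,0,0,0],[0.04,0,0,-0.002,0,0,0],[0.04,0,0,-0.004,0,0,0],[0.04,0,0,-0.006,0,0,0],[0.04,0,0,-0.008,0,0,0],[0.04,0,0,-0.01,0,0,0]]' 20
python3 -m handwheel '[[0.04,0,0,-0.01,0,0,0],[0.04,0,0,-0.01,0,0,0],[0.04,0,0,-0.01,0,0,0],[0.04,0,0,-0.01,0,0,0],[0.04,0,0,-0.01,0,0,0],[0.04,0,0,-0.007,0,0,0],[0.04,0,0,-0.003,0,0,0],[0.04,0,0,0,0,0,0],[0.04,0,0,0,0,0,0],[0.04,0,0,0,0,0,0]]'
python3 - <<'E'
from h import *
grab('wrist','w7'); c=np.array([.4815,.2095]); circ('w7',.17,.19,c,.07)
im,d,P,*_=load('w7'); q=P[(np.hypot(*(P[...,:2]-c).transpose(2,0,1))<.05)&(P[...,2]>.165)&(P[...,2]<.19)]
print(np.linalg.lstsq(np.c_[q[:,:2]-c,np.ones(len(q))],q[:,2],rcond=None)[0].round(4))
grab('side','s7'); im,*_=load('s7'); cv2.imwrite('pics/s7c.png',cv2.resize(im[80:220,130:290],(686,600),interpolation=cv2.INTER_CUBIC))
E
```

```text
time: 17.25
position: [0.4808, 0.2095, 0.1249]
tool_rot: [0.536, 3.095, 0.0]
ft_force: [0.7, 0.2, -2.0]
grip_width: 0.527
grip_force: 20.0
time: 18.5
position: [0.4806, 0.2094, 0.1838]
tool_rot: [-0.536, -3.095, 0.001]
ft_force: [0.1, 0.1, -1.3]
grip_width: 0.527
grip_force: 20.0
w7 0.17 17503 fit [0.4815 0.2101 0.0558] z 0.1818 mid [0.4817 0.2119 0.18  ]
[4.00e-04 1.00e-04 1.82e-01]
```

View pics/s7c.png

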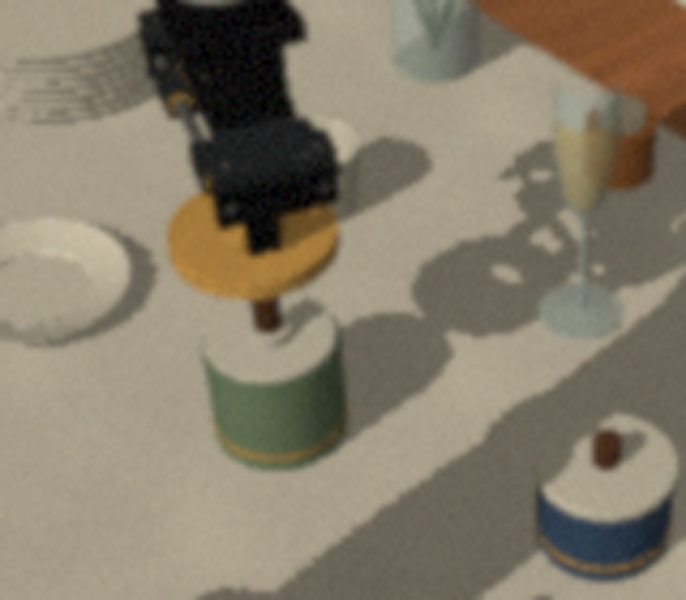

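The side crop shows the white inner lid seated in the green caddy with its knob at (267,312). The brass lid is held level above it, 97 mm over the inner lid's origin where 72 mm is needed. I'll hand in.

```bash
python3 -c "
from bench import ctrl
print(ctrl.close_job())"
```

```text
the job is handed in; nothing more can be done
None
```

The job is handed in at about 18.6 s, verdict not shown: the inner lid is seated in the caddy and let go, and the brass lid is held level about 97 mm above the inner lid's origin, clear of the knob.

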